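Rehouse the vial that stands proud in the colourant rack

ROBOT

A 6-joint arm with a two-finger parallel gripper is mounted at the origin on the work surface. World frame = base frame: x ahead of the robot, y to its left, z up, the work surface at z = 0. Lengths are in m, angles in rad, forces in N, time in s.
With the tool pointing down it reaches from about 0.25 to 0.725 m from the base axis. Payload 9.7 kg.
Tool frame: the origin (TCP) lies midway between the tips of the shut fingers; the grasp point (between the pads) lies 19 mm behind it; z points along the fingers, y is the line along which they close (so a half turn about z gives the same grasp; the last joint's range is limited). The gripper opens to 85 mm and grips with 20 to 120 N. Pads are 22 mm wide; open, the fingers measure 114 mm over their backs; the gripper's body (76 mm by 85 mm) begins 54 mm behind the grasp point. The pads swing forward as they close: fully open they stand 13 mm farther back than shut.
Start: joints at [-1.281, 0.087, 0.176, 1.66, 0, 1.571], TCP at [0.157, -0.527, 0.231] pointing down, gripper open.
Joint ranges: [-3.13, 3.13], [-0.85, 1.81], [-1.15, 1.24], [-2.2, 2.28], [-1.44, 1.52], [-3.14, 3.14]. Speed limits (rad/s): [2.22, 2.22, 2.57, 3.14, 3.14, 3.14].

INTERFACE

Orientations are given as [roll, pitch, yaw] about the fixed x, y, z axes, in that order (R = Rz(yaw) Ry(pitch) Rx(roll)).
In Python, from bench import robot, cams gives the robot as it stands.
- The arm moves only by the tool send_rows, never from a script. Its argument "commands" is a list of rows, each a list of 7 numbers: the shift along the tool's x, y, z in units of 0.05 m (1.0 is 0.05 m), then the turn, a rotation vector about the tool's x, y, z in units of pi/2 rad (1.0 is pi/2 rad), then the opening, from 0 (shut) to 1 (fully open). In form: [[dx, dy, dz, wx, wy, wz, claw], ...]. A call has 1 to 10 rows; each row shifts and turns the commanded pose from where the row before left it, along the tool's axes as they then stand; what a row does not reach is not made up. A row lasts 1/10 s, in which the tool goes at most 50 mm and 8.59 degrees, less where a joint would pass 70% of its speed; a pose out of reach is approached as far as the arm can. A call with a number of a shift or a turn outside -1 to 1 is refused whole. A call with a gripper value outside its range is refused whole. The fingers move at their own pace and stop on an object; the grip force is fixed at half the most. Time passes only in rows, so rows that do not move let the fingers close. It gives the time, the measured TCP pose, the force, the opening and the grip force at its end, in the units of the state.
- robot.sense(): the state, without advancing time (a new reading comes with each control period).
- cams.grab_frame(name): name is "scene" or "top" or "wrist"; returns (picture, depth): 420x560x3 uint8, red, green, blue; 420x560 float32, m along the optical axis (not along the pixel's ray), 0 where there is no reading.
- cams.camera_info(name): a dict with "camera_matrix" (3x3 intrinsics, pixels), "k1" (the pictures are not rectified: a ray, as slopes to the right and down, at radius r is drawn at 1 + k1 r^2 times it, then the intrinsics apply), "T" (4x4, takes a point from camera to world coordinates); the wrist camera has in their place "tool_from_camera" (4x4, takes a point from camera to tool coordinates, whose origin is the TCP and whose axes are the flange's). Camera axes: x right, y down, z forward; pixel columns grow to the right and rows downward; lengths in m; the calibration is good to about 2 mm. A picture is of the moment at which its call begins: read the wrist's pose just before it. camera_info takes no time and is no camera call.
- robot.close_job(): hands the job in; it is judged then, once.
Trained networks look in the newest picture that a camera, given by its name, has taken for a name from the list of things; names that differ only in an ending like _2 or _b are one class to them, and where a whole thing is asked for, a point or a joint stands for the part that bears it (a point fixed in the world has none). Each returns a list of dicts, best first, with "conf" (0 to 1); they miss things now and then, are a little off and sometimes report something else, mostly with a low value. They report only what shows in the picture. A call takes as long as a camera call.
- cams.masks_of(camera, query): "region" (420x560 bool, what is visible of it) and "bbox" ([left, top, right, bottom] in pixels, round what is visible of it).
The state is a dict: "t": time; "joint_pos": joint angles; "qvel": joint speeds; "tau": joint torques, N m; "tool_pos": TCP position; "orientation": TCP orientation; "wrist_force": force on the tool from outside, world axes, zero at the start; "torque": the same for the moment, N m; "opening": opening from 0.0 (shut) to 1.0 (fully open); "gripper_force": force on a finger pad.
Only numpy, scipy, OpenCV 4.12 (cv2) and the standard library are available. Lean on these libraries where they do the work, as an engineer would, in place of code of your own. Each camera call takes 0.05 s, during which the arm holds its last target. There are 200 camera calls.

TASK

One colourant vial stands proud in the end hole of the wooden rack because dried clay has caked up the bottom of that hole. First clear the wooden paddle off the rack into the empty white tray; then take the proud vial out and put it into whichever of the three middle holes lets it go fully home, as deep as its neighbour - two of them are caked up as well, which you can only find out by feel. Leave the vial standing home and upright and the paddle in the tray, and do not disturb the other vial or the things lying about.

Things in the scene. Friction and masses are not known exactly. Their poses are not given: they have to be found in the camera images.
- rack: Fixed wooden block, 70 (x) x 260 (y) x 90 mm high. Origin: centre of underside, z up. Five round holes, 32 mm wide with 3 mm chamfer, in one row at y = -96, -48, 0, 48, 96 mm. A clear hole is 70 mm deep; in a caked one a vial stops 48 mm down. y = -96: caked, holds the proud vial; y = +96: clear, holds the other vial. Of the three between one is clear, which one varies.
- rack_hole1 (a point): Centre of the mouth of the hole at y = -48 mm of the rack, on the rack's top face (90 mm high). Its axes are the rack's.
- rack_hole2 (a point): Centre of the mouth of the middle hole (y = 0), on the rack's top face.
- rack_hole3 (a point): Centre of the mouth of the hole at y = +48 mm of the rack, on the rack's top face.
- vial: The vial to move: white closed cylinder 29 mm in diameter, 120 mm long overall, the top 23 mm a grey screw cap of the same diameter, foot tapered over 5 mm; about 80 g. Origin at the centre of its underside, z along it towards the cap. It starts at the rack's y = -96 hole, showing 72 mm above the rack; fully home it shows 50 mm.
- other_vial: An identical vial, fully home in the rack's y = +96 hole, showing 50 mm. Origin at the centre of its underside. Leave alone.
- paddle: Small pale wooden paddle, 130 mm long and 14 mm thick, lying flat on the rack's top along the row, over the three middle holes. Origin at its underside; x along it. Blade 38 mm wide from x = -20 to +60 mm, handle 20 mm wide from x = -70 to -20 mm. Centre of mass near x = +4 mm; about 60 g.
- tray: White open tray, fixed and empty, 170 mm (x) by 240 mm (y), 45 mm high, walls and floor 5 mm. Origin at the centre of its underside.
- jar: Closed jar, 56 mm in diameter, 75 mm high, behind the rack. Origin at its underside. Leave alone.
- cup: Terracotta cup, 60 mm in diameter, 60 mm high, behind the rack. Origin at its underside. Leave alone.
- sponge: Sponge block 50 x 80 x 35 mm in front of the rack. Origin at its underside. Leave alone.
- brush: Brush 180 mm long lying behind the tray, along x of its frame. Leave alone.
- mug: Blue mug, 74 mm in diameter, 85 mm high, handle at its +y, in front of the tray. Origin at its underside. Leave alone.

How it is judged:
On the way, in this order (a step that is already met when the one before it is completed fails the run):
1. the paddle lies in the tray, let go (x of paddle in the frame of tray between -0.075 and 0.075 m and y of paddle in the frame of tray between -0.11 and 0.11 m and z of paddle in the frame of tray below 0.03 m and contact force between paddle and the fingers below 0.1 N), for 0.2 s.
2. the proud vial is out of its hole, clear above the rack (z of vial in the frame of rack above 0.088 m), for 0.05 s.
At the end, for the whole second after the job is handed in: Vial at rest in a middle hole: within 6 mm of its axis, upright within 7 degrees, fully home (underside at most 26 mm above the rack's underside; home is 20). Paddle at rest in the tray: origin inside the walls, under 30 mm above the tray's underside (x of paddle in the frame of tray between -0.075 and 0.075 m and y of paddle in the frame of tray between -0.11 and 0.11 m and z of paddle in the frame of tray below 0.03 m and z of vial in the frame of rack between 0.01 and 0.026 m and angle between vial's own z axis and vertical below 0.12 rad and (horizontal distance between vial and rack_hole1 below 0.006 m or horizontal distance between vial and rack_hole2 below 0.006 m or horizontal distance between vial and rack_hole3 below 0.006 m) and linear speed of each of vial, paddle below 0.02 m/s); the robot touches nothing.
It fails at once if the other vial is moved by more than 20 mm (distance of other_vial from where it was at the start of the episode above 0.02 m).
It fails at once if the jar, cup, sponge, brush or mug is moved by more than 40 mm (distance of any of jar, cup, sponge, brush, mug from where it was at the start of the episode above 0.04 m).
It also fails if it takes over 72 s, if anything falls off the work surface, if the arm or the gripper's body presses on something with over 40 N, if the wrist force passes 120 N, or if a joint passes its speed limit or range.

## Working session

There is one attempt and no reset: what is moved stays moved. The work goes in short steps, Python scripts to look and compute and a tool call to move; the robot and the scene stay as the last step left them, time stands still between calls to the robot, and variables do not carry over. Pictures are saved under pics/ and viewed, at most 10 in all, crops included, and the job is handed in when it is done.

Besides the shell and the picture viewer there is one more tool, called after ">>>" in YAML: its name, and indented under it one key for each argument. send_rows: Moves the arm, as the interface text tells. Shifts and turns lie within -1 to 1; 1 stands for 0.05 m of shift or pi/2 rad of turn. Its arguments: {"type":"object","properties":{"commands":{"type":"array"}},"required":["commands"]}

```bash
mkdir -p pics; cat > h.py <<'E'
import numpy as np, cv2
from bench import robot, cams
def cloud(name,depth,T=None):
    i=cams.camera_info(name);K=np.array(i["camera_matrix"]);k1=i["k1"]
    T=np.array(i["T"]) if T is None else T
    v,u=np.mgrid[:420,:560]
    x=(u-K[0,2])/K[0,0];y=(v-K[1,2])/K[1,1];rd=np.hypot(x,y);r=rd.copy()
    for _ in range(10): r=rd/(1+k1*r*r)
    s=np.where(rd>0,r/np.maximum(rd,1e-9),1)
    P=np.stack([x*s*depth,y*s*depth,depth],-1)
    return P@T[:3,:3].T+T[:3,3]
E
python3 - <<'E'
from h import *
print(robot.sense())
im,d=cams.grab_frame("top");P=cloud("top",d);np.save("top.npy",P)
cv2.imwrite("pics/top.png",im[...,::-1])
for q in ["rack","vial","paddle","tray","jar","cup","sponge","brush","mug"]:
    for m in cams.masks_of("top",q)[:3]:
        if m["conf"]<.3: continue
        R=m["region"]&(d>0);p=P[R]
        zt=np.percentile(p[:,2],95);t=p[p[:,2]>zt-.012]
        (c,wh,a)=cv2.minAreaRect((t[:,:2]*1000).astype(np.float32))
        print(q,round(m["conf"],2),m["bbox"],"n",len(p),"ztop",zt.round(3),"c",np.round(c,1),np.round(wh,1),round(a,1),"med",np.median(t,0).round(4))
im,d=cams.grab_frame("scene");cv2.imwrite("pics/scene.png",im[...,::-1])
E
```

```text
{'t': 0.0, 'joint_pos': array([-1.28100042e+00,  8.74649042e-02,  1.75104505e-01,  1.65983076e+00,
       -1.35766393e-05,  1.57080674e+00]), 'qvel': array([-0.0002699 ,  0.00138147, -0.00044772,  0.00138947, -0.0002742 ,
        0.00137256]), 'tau': array([ 1.42107842e-04, -5.20384026e+01,  4.64805150e+01,  1.60335976e-02,
       -1.79131700e-05, -5.14099909e-06]), 'tool_pos': array([ 0.1570903 , -0.52682539,  0.23056523]), 'orientation': array([-3.14019782e+00,  1.35911472e-05,  2.89785511e-01]), 'wrist_force': array([ 0.08633624, -0.57911507, -1.25494005]), 'torque': array([ 0.00533976, -0.05115388,  0.02264124]), 'gripper_force': 0.0, 'opening': 1.0005815084647203}
rack 0.86 [86.2, 209.2, 238.9, 266.5] n 4001 ztop 0.092 c [497.8 193.6] [260.2  70.4] 83.7 med [0.4886 0.1746 0.0897]
vial 0.68 [200.5, 230.0, 221.2, 249.8] n 386 ztop 0.163 c [486.3  97.3] [27. 27.] 2.3 med [0.4864 0.0974 0.1617]
paddle 0.35 [311.4, 284.7, 376.3, 328.0] n 1686 ztop 0.085 c [ 374.8 -145.8] [82.4 72.2] 29.6 med [ 0.3731 -0.1472  0.084 ]
tray 0.61 [303.9, 191.1, 435.3, 284.5] n 11171 ztop 0.044 c [ 503.1 -196.4] [240.  170.3] 85.1 med [ 0.51   -0.2203  0.0437]
jar 0.84 [131.9, 167.8, 171.7, 201.5] n 924 ztop 0.076 c [609.9 231.9] [49.  48.4] 30.9 med [0.6083 0.2306 0.0747]
cup 0.62 [185.3, 173.5, 218.6, 204.9] n 792 ztop 0.06 c [596.9 127.7] [58.  56.3] 33.7 med [0.5994 0.1305 0.0586]
sponge 0.62 [178.1, 280.6, 222.6, 306.1] n 1123 ztop 0.037 c [396.3 136.3] [49.8 78.6] 2.0 med [0.3965 0.1348 0.0344]
brush 0.88 [332.8, 166.9, 416.5, 191.6] n 1300 ztop 0.021 c [ 620.5 -218.9] [177.   41.3] 84.1 med [ 0.6198 -0.1969  0.0178]
mug 0.61 [311.9, 282.6, 374.2, 332.2] n 1774 ztop 0.085 c [ 374.  -146.5] [80.4 72.6] 29.6 med [ 0.3721 -0.1494  0.0841]
```

View pics/top.png

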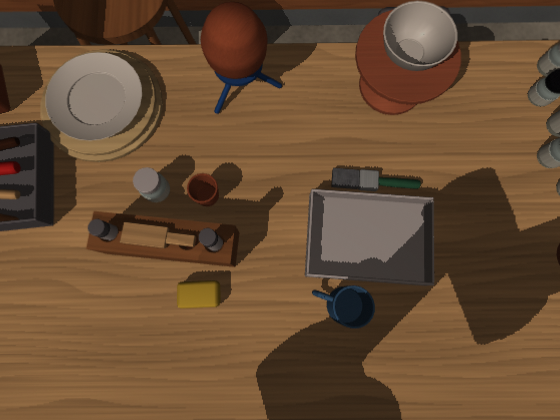

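View pics/scene.png

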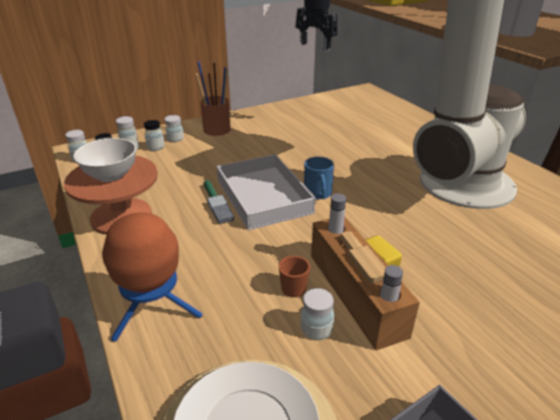

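The top view shows the rack at rows 210–266, with the proud vial at (210,240) and the other vial at (102,229). The paddle has its blade at (145,235) and its handle at (180,240), so its x axis points to +y. The tray is at (370,237). Next I refine the rack yaw and the paddle pose.

```bash
python3 - <<'E'
from h import *
P=np.load("top.npy").reshape(-1,3)
def circ(c,z0,z1,r=.022):
    s=P[(np.hypot(P[:,0]-c[0],P[:,1]-c[1])<r)&(P[:,2]>z0)&(P[:,2]<z1)]
    q,rad=cv2.minEnclosingCircle((s[:,:2]*1000).astype(np.float32));return np.array(q),rad,len(s),np.median(s[:,2])
a=circ((.4863,.0973),.152,.175);b=circ((.509,.289),.13,.15);print(a,b)
v=b[0]-a[0];print("dist",np.linalg.norm(v),"ang",np.degrees(np.arctan2(v[1],v[0])), "mid",(a[0]+b[0])/2)
u=v/np.linalg.norm(v);m=(a[0]+b[0])/2
L=(P[:,:2]*1000-m)@np.c_[u,[u[1],-u[0]]]
s=(abs(L[:,0])<78)&(abs(L[:,1])<40)&(P[:,2]>.098)&(P[:,2]<.112)
print(s.sum(),np.median(P[s,2]))
for lo in range(-80,80,10):
    k=s&(L[:,0]>=lo)&(L[:,0]<lo+10)
    if k.sum(): print(lo,k.sum(),L[k].min(0).round(1),L[k].max(0).round(1))
(c,wh,an)=cv2.minAreaRect((P[s,:2]*1000).astype(np.float32));print(c,wh,an)
E
```

```text
(array([486.78240967,  97.92985535]), 14.461601257324219, 252, np.float64(0.1617652483358344)) (array([508.6307373 , 288.58145142]), 14.74436092376709, 257, np.float64(0.13954454581268516))
dist 191.89940204259793 ang 83.46252621687813 mid [497.70657349 193.25565338]
1290 0.10372437554701025
-70 25 [-63.3 -11.2] [-60.2   6.8]
-60 63 [-59.8 -11.6] [-50.2   7.9]
-50 65 [-50.  -11.3] [-40.1   8.5]
-40 65 [-39.9 -11.6] [-30.3   8.2]
-30 66 [-29.9 -11.2] [-20.1   8.9]
-20 89 [-20. -20.] [-10.   16.6]
-10 119 [ -9.9 -19.8] [-0.1 17.7]
0 122 [  0.  -19.5] [ 9.9 18.5]
10 124 [ 10.1 -19.4] [19.9 18.8]
20 120 [ 20.1 -19.1] [30. 18.]
30 121 [ 30. -19.] [40.  18.8]
40 121 [ 40.  -18.8] [50.  19.3]
50 120 [ 50.2 -18.1] [59.9 18.3]
60 70 [ 60.  -18.5] [66.6 19.1]
(497.2685241699219, 194.84036254882812) (129.51654052734375, 38.2225227355957) 82.25701141357422
```

```bash
cat > go.py <<'E'
import sys;from h import *
from scipy.spatial.transform import Rotation as R
s=robot.sense();t=np.array([float(a) for a in sys.argv[1:4]])
Rc=R.from_euler("xyz",s["orientation"]);Rt=R.from_euler("xyz",[np.pi,0,np.radians(float(sys.argv[4]))])
print("now",s["tool_pos"].round(4),np.degrees(s["orientation"]).round(2),"F",s["wrist_force"].round(1),"op",round(s["opening"],3),"t",s["t"])
print("turn units",((Rc.inv()*Rt).as_rotvec()/(np.pi/2)).round(4))
print("shift units (cur axes)",(Rc.inv().apply(t-s["tool_pos"])/.05).round(3),"(target axes)",(Rt.inv().apply(t-s["tool_pos"])/.05).round(3))
E
python3 go.py .498 .204 .15 82.5
```

```text
now [ 0.1572 -0.527   0.2313] [-180.     0.    16.6] F [-0.1  0.3  0.8] op 1.005 t 0.55
turn units [-0.     -0.     -0.7322]
shift units (cur axes) [ 10.711 -12.063   1.626] (target axes) [15.386  4.85   1.626]
```

>>> send_rows:
  commands:
    - [0,0,0,0,0,-0.09,1]
    - [0,0,0,0,0,-0.09,1]
    - [0,0,0,0,0,-0.09,1]
    - [0,0,0,0,0,-0.09,1]
    - [0,0,0,0,0,-0.09,1]
    - [0,0,0,0,0,-0.09,1]
    - [0,0,0,0,0,-0.09,1]
    - [0,0,0,0,0,-0.09,1]

```text
t: 1.35
tool_pos: [0.1572, -0.5271, 0.2313]
orientation: [3.142, 0.0, 1.427]
wrist_force: [-0.3, -0.5, 0.8]
opening: 0.996
gripper_force: 0.0
```

```bash
python3 go.py .498 .204 .23 82.5
```

```text
now [ 0.1572 -0.5271  0.2313] [180.     0.    81.74] F [-0.3 -0.5  0.8] op 0.996 t 1.35
turn units [ 0.      0.     -0.0085]
shift units (cur axes) [15.449  4.645  0.026] (target axes) [15.386  4.85   0.026]
```

>>> send_rows:
  commands:
    - [0.6,0.19,0,0,0,-0.009,1]
    - [0.6,0.19,0,0,0,0,1]
    - [0.6,0.19,0,0,0,0,1]
    - [0.6,0.19,0,0,0,0,1]
    - [0.6,0.19,0,0,0,0,1]
    - [0.6,0.19,0,0,0,0,1]
    - [0.6,0.19,0,0,0,0,1]
    - [0.6,0.19,0,0,0,0,1]
    - [0.6,0.19,0,0,0,0,1]
    - [0.6,0.19,0,0,0,0,1]

```text
t: 2.35
tool_pos: [0.2926, -0.2417, 0.2315]
orientation: [3.141, 0.0, 1.435]
wrist_force: [1.5, -0.6, 0.0]
opening: 1.002
gripper_force: 0.0
```

>>> send_rows:
  commands:
    - [0.6,0.19,0,0,0,0,1]
    - [0.6,0.19,0,0,0,0,1]
    - [0.6,0.19,0,0,0,0,1]
    - [0.6,0.19,0,0,0,0,1]
    - [0.6,0.19,0,0,0,0,1]
    - [0.6,0.19,0,0,0,0,1]
    - [0.6,0.19,0,0,0,0,1]
    - [0.6,0.19,0,0,0,0,1]
    - [0.6,0.19,0,0,0,0,1]
    - [0.6,0.19,0,0,0,0,1]

```text
t: 3.35
tool_pos: [0.4275, 0.0428, 0.2315]
orientation: [3.141, -0.0, 1.435]
wrist_force: [1.0, -0.7, -0.5]
opening: 0.998
gripper_force: 0.0
```

>>> send_rows:
  commands:
    - [0.6,0.19,0,0,0,0,1]
    - [0.6,0.19,0,0,0,0,1]
    - [0.6,0.19,0,0,0,0,1]
    - [0.6,0.19,0,0,0,0,1]
    - [0.6,0.19,0,0,0,0,1]
    - [0,0,0,0,0,0,1]
    - [0,0,0,0,0,0,1]

```text
t: 4.05
tool_pos: [0.4944, 0.184, 0.2309]
orientation: [-3.141, 0.001, 1.436]
wrist_force: [-1.2, 0.3, -0.1]
opening: 1.004
gripper_force: 0.0
```

```bash
python3 go.py .498 .204 .15 82.5;python3 go.py .498 .204 .089 82.5
```

```text
now [0.4944 0.184  0.2309] [-1.7995e+02  3.0000e-02  8.2280e+01] F [-1.2  0.3 -0.1] op 1.004 t 4.05
turn units [-0.0005  0.0004 -0.0024]
shift units (cur axes) [0.407 0.02  1.618] (target axes) [0.406 0.02  1.618]
now [0.4944 0.184  0.2309] [-1.7995e+02  3.0000e-02  8.2280e+01] F [-1.2  0.3 -0.1] op 1.004 t 4.05
turn units [-0.0005  0.0004 -0.0024]
shift units (cur axes) [0.407 0.021 2.838] (target axes) [0.406 0.02  2.838]
```

>>> send_rows:
  commands:
    - [0.41,0.02,0.2,0,0,-0.002,1]
    - [0,0,0.6,0,0,0,1]
    - [0,0,0.6,0,0,0,1]
    - [0,0,0.6,0,0,0,1]
    - [0,0,0.5,0,0,0,1]
    - [0,0,0.3,0,0,0,1]
    - [0,0,0,0,0,0,1]
    - [0,0,0,0,0,0,1]

```text
t: 4.85
tool_pos: [0.4985, 0.2036, 0.0924]
orientation: [3.141, -0.0, 1.438]
wrist_force: [1.0, -0.6, 0.5]
opening: 1.003
gripper_force: 0.0
```

>>> send_rows:
  commands:
    - [0,0,0,0,0,0,0.3]
    - [0,0,0,0,0,0,0.3]
    - [0,0,0,0,0,0,0.3]
    - [0,0,0,0,0,0,0.2]
    - [0,0,0,0,0,0,0.1]
    - [0,0,0,0,0,0,0]
    - [0,0,0,0,0,0,0]

```text
t: 5.55
tool_pos: [0.4987, 0.2041, 0.0923]
orientation: [3.14, -0.001, 1.438]
wrist_force: [-0.3, -1.0, 5.9]
opening: 0.426
gripper_force: 61.2
```

>>> send_rows:
  commands:
    - [0,0,-0.2,0,0,0,0]
    - [0,0,-0.4,0,0,0,0]
    - [0,0,-0.5,0,0,0,0]
    - [0,0,-0.5,0,0,0,0]
    - [0,0,-0.5,0,0,0,0]
    - [0,0,-0.3,0,0,0,0]
    - [0,0,0,0,0,0,0]

```text
t: 6.25
tool_pos: [0.499, 0.2041, 0.214]
orientation: [3.138, -0.002, 1.438]
wrist_force: [-0.4, -0.5, -1.1]
opening: 0.424
gripper_force: 60.4
```

```bash
python3 - <<'E'
from h import *
s=robot.sense();im,d=cams.grab_frame("scene");cv2.imwrite("pics/lift.png",im[...,::-1])
E
python3 go.py .503 -.190 .21 85.1
```

```text
now [0.4986 0.204  0.2122] [ 1.7992e+02 -5.0000e-02  8.2400e+01] F [-0.1  0.4 -2. ] op 0.427 t 6.3
turn units [ 0.0009 -0.0005 -0.03  ]
shift units (cur axes) [-7.799  1.129  0.039] (target axes) [-7.844  0.76   0.044]
```

View pics/lift.png

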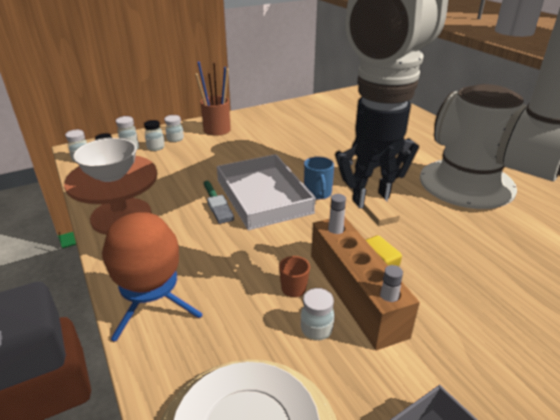

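The paddle is held (its end shows at (383,213)) and the three holes are exposed. I'll carry it to the tray.

>>> send_rows:
  commands:
    - [-0.4,0.04,0,0,0,-0.03,0]
    - [-0.6,0.06,0,0,0,0,0]
    - [-0.6,0.06,0,0,0,0,0]
    - [-0.6,0.06,0,0,0,0,0]
    - [-0.6,0.06,0,0,0,0,0]
    - [-0.6,0.06,0,0,0,0,0]
    - [-0.6,0.06,0,0,0,0,0]
    - [-0.6,0.06,0,0,0,0,0]
    - [-0.6,0.06,0,0,0,0,0]
    - [-0.6,0.06,0,0,0,0,0]

```text
t: 7.3
tool_pos: [0.5008, -0.0887, 0.2099]
orientation: [-3.14, -0.0, 1.485]
wrist_force: [-0.1, -0.1, -0.6]
opening: 0.424
gripper_force: 60.4
```

>>> send_rows:
  commands:
    - [-0.6,0.06,0,0,0,0,0]
    - [-0.6,0.06,0,0,0,0,0]
    - [-0.6,0.06,0,0,0,0,0]
    - [-0.2,0,0,0,0,0,0]
    - [0,0,0,0,0,0,0]
    - [0,0,0,0,0,0,0]

```text
t: 7.9
tool_pos: [0.5016, -0.1873, 0.2107]
orientation: [-3.141, -0.001, 1.485]
wrist_force: [-0.4, 0.5, 0.2]
opening: 0.425
gripper_force: 60.4
```

```bash
python3 go.py .503 -.190 .012 85.1
```

```text
now [ 0.5016 -0.1873  0.2107] [-1.7994e+02 -4.0000e-02  8.5090e+01] F [-0.4  0.5  0.2] op 0.425 t 7.9
turn units [-0.0006 -0.0004 -0.0001]
shift units (cur axes) [-0.054  0.037  3.974] (target axes) [-0.052  0.033  3.974]
```

>>> send_rows:
  commands:
    - [0,0.03,0.4,0,0,0,0]
    - [0,0,0.6,0,0,0,0]
    - [0,0,0.6,0,0,0,0]
    - [0,0,0.6,0,0,0,0]
    - [0,0,0.6,0,0,0,0]
    - [0,0,0.5,0,0,0,0]
    - [0,0,0.4,0,0,0,0]
    - [0,0,0.2,0,0,0,0]
    - [0,0,0.1,0,0,0,0]
    - [0,0,0,0,0,0,0]

```text
t: 8.9
tool_pos: [0.5034, -0.1876, 0.0114]
orientation: [-3.142, -0.0, 1.486]
wrist_force: [0.0, 0.1, 0.1]
opening: 0.424
gripper_force: 60.4
```

>>> send_rows:
  commands:
    - [0,0,0,0,0,0,0.6]
    - [0,0,0,0,0,0,0.8]
    - [0,0,0,0,0,0,0.8]
    - [0,0,0,0,0,0,0.8]
    - [0,0,0,0,0,0,0.8]
    - [0,0,0,0,0,0,0.8]

```text
t: 9.5
tool_pos: [0.5033, -0.1882, 0.0114]
orientation: [3.141, 0.0, 1.485]
wrist_force: [0.2, 0.1, 0.6]
opening: 0.798
gripper_force: 0.0
```

>>> send_rows:
  commands:
    - [0,0,-0.4,0,0,0,0.8]
    - [0,0,-0.6,0,0,0,0.8]
    - [0,0,-0.6,0,0,0,0.8]
    - [0,0,-0.6,0,0,0,0.8]
    - [0,0,-0.6,0,0,0,0.8]
    - [0,0,-0.6,0,0,0,0.8]
    - [0,0,-0.6,0,0,0,0.8]
    - [0,0,-0.4,0,0,0,0.8]
    - [0,0,0,0,0,0,0.8]

```text
t: 10.4
tool_pos: [0.5042, -0.1885, 0.2344]
orientation: [3.137, 0.001, 1.485]
wrist_force: [0.2, 0.2, -0.2]
opening: 0.798
gripper_force: 0.0
```

```bash
python3 go.py .4868 .0979 .23 83.46; python3 - <<'E'
from h import *
im,d=cams.grab_frame("scene");i=im[130:250,180:360];cv2.imwrite("pics/tray.png",cv2.resize(i,None,fx=4,fy=4)[...,::-1])
E
```

```text
now [ 0.5042 -0.1885  0.2344] [1.7974e+02 7.0000e-02 8.5090e+01] F [ 0.2  0.2 -0.2] op 0.798 t 10.4
turn units [0.0029 0.0007 0.0181]
shift units (cur axes) [ 5.676 -0.837  0.078] (target axes) [ 5.65  -0.998  0.089]
```

View pics/tray.png

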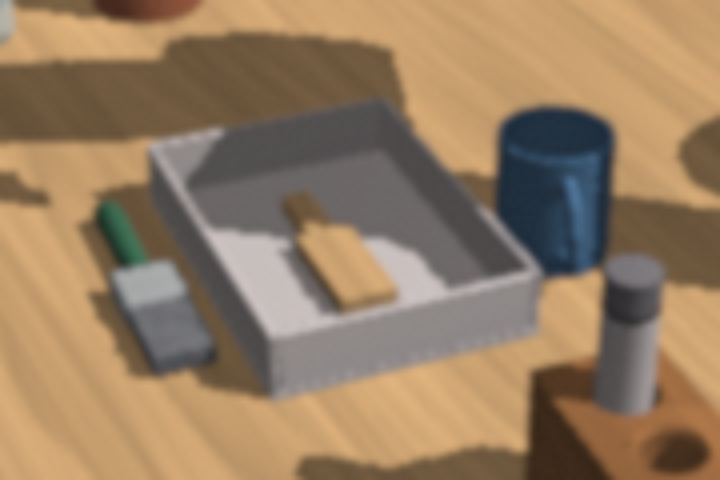

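The paddle lies flat in the tray, around crop pixel (345,260). Next I move over the proud vial.

>>> send_rows:
  commands:
    - [0.4,-0.1,0,0,0,0.018,1]
    - [0.6,-0.1,0,0,0,0,1]
    - [0.6,-0.1,0,0,0,0,1]
    - [0.6,-0.1,0,0,0,0,1]
    - [0.6,-0.1,0,0,0,0,1]
    - [0.6,-0.1,0,0,0,0,1]
    - [0.6,-0.1,0,0,0,0,1]
    - [0.6,-0.1,0,0,0,0,1]
    - [0.6,-0.1,0,0,0,0,1]
    - [0.4,-0.1,0,0,0,0,1]

```text
t: 11.45
tool_pos: [0.4843, 0.0973, 0.2298]
orientation: [-3.14, 0.0, 1.458]
wrist_force: [-0.4, -1.0, 0.7]
opening: 0.997
gripper_force: 0.0
```

>>> send_rows:
  commands:
    - [0,0,0,0,0,0,1]
    - [0,0,0,0,0,0,1]
    - [0,0,0,0,0,0,1]

```text
t: 11.75
tool_pos: [0.4848, 0.095, 0.2307]
orientation: [-3.141, 0.0, 1.456]
wrist_force: [1.2, -1.1, 0.1]
opening: 0.996
gripper_force: 0.0
```

```bash
python3 go.py .4868 .0979 .121 83.46; python3 - <<'E'
from h import *
from scipy.spatial.transform import Rotation as R
s=robot.sense();im,d=cams.grab_frame("wrist")
T=np.eye(4);T[:3,:3]=R.from_euler("xyz",s["orientation"]).as_matrix();T[:3,3]=s["tool_pos"]
P=cloud("wrist",d,T@np.array(cams.camera_info("wrist")["tool_from_camera"])).reshape(-1,3)
k=(d.reshape(-1)>0)&(P[:,2]>.15)&(P[:,2]<.172)&(np.hypot(P[:,0]-.487,P[:,1]-.098)<.03)
print(k.sum())
if k.sum()>20: print(cv2.minEnclosingCircle((P[k,:2]*1000).astype(np.float32)),np.median(P[k],0))
cv2.imwrite("pics/w1.png",im[...,::-1])
E
```

```text
now [0.4848 0.095  0.2307] [-1.7996e+02  2.0000e-02  8.3440e+01] F [ 1.2 -1.1  0.1] op 0.996 t 11.75
turn units [-0.0005  0.0003 -0.0002]
shift units (cur axes) [0.064 0.035 2.194] (target axes) [0.063 0.033 2.194]
1118
((484.8267822265625, 100.30866241455078), 14.517265319824219) [0.48516896 0.10199004 0.16154286]
```

View pics/w1.png

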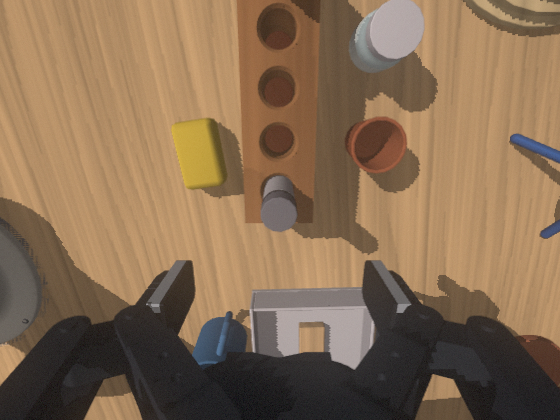

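The wrist view shows the proud vial's cap at (280,210) and three open holes above it. Its measurement agrees with the top view within 3 mm, so I'll descend using the mean.

>>> send_rows:
  commands:
    - [0.08,0.02,0.2,0,0,0,1]
    - [0,0,0.5,0,0,0,1]
    - [0,0,0.5,0,0,0,1]
    - [0,0,0.5,0,0,0,1]
    - [0,0,0.3,0,0,0,1]
    - [0,0,0.19,0,0,0,1]
    - [0,0,0,0,0,0,1]
    - [0,0,0,0,0,0,1]

```text
t: 12.6
tool_pos: [0.4867, 0.0995, 0.1226]
orientation: [3.141, -0.0, 1.457]
wrist_force: [0.1, 0.1, 0.1]
opening: 0.997
gripper_force: 0.0
```

>>> send_rows:
  commands:
    - [0,0,0,0,0,0,0.5]
    - [0,0,0,0,0,0,0.4]
    - [0,0,0,0,0,0,0.3]
    - [0,0,0,0,0,0,0.2]
    - [0,0,0,0,0,0,0.1]
    - [0,0,0,0,0,0,0]
    - [0,0,0,0,0,0,0]
    - [0,0,0,0,0,0,0]

```text
t: 13.4
tool_pos: [0.4864, 0.0996, 0.1222]
orientation: [3.141, -0.0, 1.457]
wrist_force: [-1.2, -0.5, 6.4]
opening: 0.325
gripper_force: 59.0
```

>>> send_rows:
  commands:
    - [0,0,-0.1,0,0,0,0]
    - [0,0,-0.2,0,0,0,0]
    - [0,0,-0.2,0,0,0,0]
    - [0,0,-0.2,0,0,0,0]
    - [0,0,-0.2,0,0,0,0]
    - [0,0,-0.2,0,0,0,0]
    - [0,0,-0.1,0,0,0,0]
    - [0,0,0,0,0,0,0]
    - [0,0,0,0,0,0,0]

```text
t: 14.3
tool_pos: [0.4863, 0.0995, 0.1816]
orientation: [-3.141, 0.0, 1.457]
wrist_force: [-0.1, 1.1, -0.7]
opening: 0.326
gripper_force: 59.1
```

```bash
python3 go.py .4919 .1473 .182 83.46; python3 - <<'E'
from h import *
im,d=cams.grab_frame("scene");i=im[100:320,270:450];cv2.imwrite("pics/v1.png",cv2.resize(i,None,fx=2.7,fy=2.7)[...,::-1])
E
```

```text
now [0.4863 0.0995 0.1816] [-179.99    0.     83.47] F [-0.1  1.1 -0.7] op 0.326 t 14.3
turn units [-0.0002  0.      0.0002]
shift units (cur axes) [ 0.962  0.003 -0.009] (target axes) [ 0.962  0.002 -0.009]
```

View pics/v1.png

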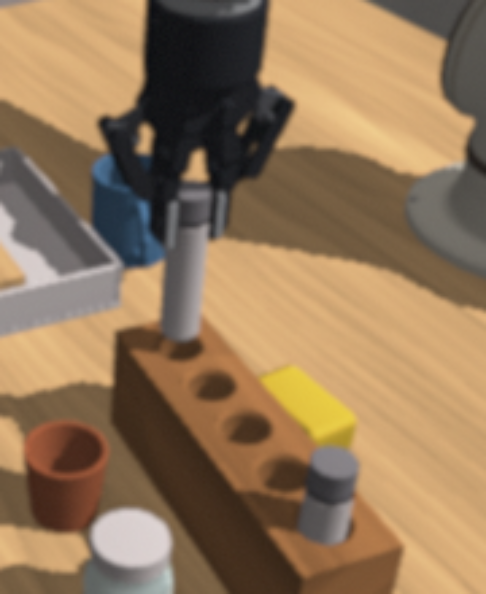

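The vial is clear of the rack and upright: it hangs at crop (185,290) over the end hole. Hole 1 is 48 mm along tool x.

>>> send_rows:
  commands:
    - [0.2,0,0,0,0,0,0]
    - [0.3,0,0,0,0,0,0]
    - [0.3,0,0,0,0,0,0]
    - [0.16,0,0,0,0,0,0]
    - [0,0,0,0,0,0,0]
    - [0,0,0,0,0,0,0]
    - [0,0,0,0,0,0,0]

```text
t: 15.05
tool_pos: [0.4917, 0.147, 0.1818]
orientation: [-3.141, 0.0, 1.457]
wrist_force: [0.6, -0.1, -0.8]
opening: 0.326
gripper_force: 59.0
```

>>> send_rows:
  commands:
    - [0,0,0.1,0,0,0,0]
    - [0,0,0.1,0,0,0,0]
    - [0,0,0.1,0,0,0,0]
    - [0,0,0.1,0,0,0,0]
    - [0,0,0,0,0,0,0]

```text
t: 15.55
tool_pos: [0.4914, 0.147, 0.1608]
orientation: [-3.14, 0.001, 1.457]
wrist_force: [-0.2, -1.2, -1.1]
opening: 0.322
gripper_force: 59.1
```

>>> send_rows:
  commands:
    - [0,0,0.1,0,0,0,0]
    - [0,0,0.1,0,0,0,0]
    - [0,0,0.1,0,0,0,0]
    - [0,0,0.1,0,0,0,0]
    - [0,0,0.1,0,0,0,0]
    - [0,0,0.1,0,0,0,0]
    - [0,0,0.06,0,0,0,0]
    - [0,0,0,0,0,0,0]

```text
t: 16.35
tool_pos: [0.4916, 0.1471, 0.1282]
orientation: [-3.141, 0.0, 1.457]
wrist_force: [-0.3, -0.4, 0.1]
opening: 0.325
gripper_force: 59.1
```

>>> send_rows:
  commands:
    - [0,0,0.04,0,0,0,0]
    - [0,0,0.04,0,0,0,0]
    - [0,0,0.04,0,0,0,0]
    - [0,0,0,0,0,0,0]

```text
t: 16.75
tool_pos: [0.4917, 0.1472, 0.1225]
orientation: [-3.141, 0.0, 1.457]
wrist_force: [-0.5, 0.4, -0.4]
opening: 0.325
gripper_force: 59.1
```

>>> send_rows:
  commands:
    - [0,0,0.03,0,0,0,0]
    - [0,0,0.03,0,0,0,0]
    - [0,0,0,0,0,0,0]

```text
t: 17.05
tool_pos: [0.4921, 0.1475, 0.1222]
orientation: [3.139, -0.001, 1.457]
wrist_force: [-5.5, -1.4, 15.7]
opening: 0.324
gripper_force: 61.1
```

>>> send_rows:
  commands:
    - [0,0,0.03,0,0,0,0]
    - [0,0,0.03,0,0,0,0]
    - [0,0,0,0,0,0,0]

```text
t: 17.35
tool_pos: [0.4924, 0.1478, 0.122]
orientation: [3.137, -0.003, 1.457]
wrist_force: [-11.4, -2.2, 36.6]
opening: 0.327
gripper_force: 64.0
```

Hole 1 stops hard at TCP z = 0.122, the caked depth. I'll back out and go to hole 2.

>>> send_rows:
  commands:
    - [0,0,-0.12,0,0,0,0]
    - [0,0,-0.2,0,0,0,0]
    - [0,0,-0.3,0,0,0,0]
    - [0,0,-0.3,0,0,0,0]
    - [0,0,-0.3,0,0,0,0]
    - [0,0,-0.1,0,0,0,0]
    - [0,0,0,0,0,0,0]
    - [0,0,0,0,0,0,0]

```text
t: 18.15
tool_pos: [0.4917, 0.1472, 0.1824]
orientation: [-3.141, 0.0, 1.457]
wrist_force: [-0.9, -1.5, -0.8]
opening: 0.326
gripper_force: 59.6
```

```bash
python3 go.py .4972 .1948 .182 83.46
```

```text
now [0.4917 0.1472 0.1824] [-1.7997e+02  1.0000e-02  8.3470e+01] F [-0.9 -1.5 -0.8] op 0.326 t 18.15
turn units [-0.0003  0.0001  0.0001]
shift units (cur axes) [0.958 0.    0.007] (target axes) [0.958 0.    0.007]
```

>>> send_rows:
  commands:
    - [0.2,0,0,0,0,0,0]
    - [0.3,0,0,0,0,0,0]
    - [0.3,0,0,0,0,0,0]
    - [0.16,0,0,0,0,0,0]
    - [0,0,0,0,0,0,0]
    - [0,0,0,0,0,0,0]
    - [0,0,0,0,0,0,0]

```text
t: 18.85
tool_pos: [0.4972, 0.1947, 0.1828]
orientation: [-3.142, 0.0, 1.457]
wrist_force: [-0.7, -0.7, -0.4]
opening: 0.317
gripper_force: 59.6
```

>>> send_rows:
  commands:
    - [0,0,0.1,0,0,0,0]
    - [0,0,0.1,0,0,0,0]
    - [0,0,0.1,0,0,0,0]
    - [0,0,0.1,0,0,0,0]
    - [0,0,0,0,0,0,0]

```text
t: 19.35
tool_pos: [0.4969, 0.1947, 0.1618]
orientation: [-3.14, 0.001, 1.457]
wrist_force: [-0.2, 0.5, -1.1]
opening: 0.325
gripper_force: 59.6
```

>>> send_rows:
  commands:
    - [0,0,0.1,0,0,0,0]
    - [0,0,0.1,0,0,0,0]
    - [0,0,0.1,0,0,0,0]
    - [0,0,0.1,0,0,0,0]
    - [0,0,0.1,0,0,0,0]
    - [0,0,0.1,0,0,0,0]
    - [0,0,0.1,0,0,0,0]
    - [0,0,0,0,0,0,0]

```text
t: 20.15
tool_pos: [0.4969, 0.1948, 0.1269]
orientation: [-3.141, 0.001, 1.457]
wrist_force: [-0.5, 0.5, -0.8]
opening: 0.328
gripper_force: 59.6
```

>>> send_rows:
  commands:
    - [0,0,0.04,0,0,0,0]
    - [0,0,0.04,0,0,0,0]
    - [0,0,0.04,0,0,0,0]
    - [0,0,0.04,0,0,0,0]
    - [0,0,0,0,0,0,0]

```text
t: 20.65
tool_pos: [0.4976, 0.1952, 0.1222]
orientation: [3.139, -0.002, 1.457]
wrist_force: [-4.4, -1.3, 15.6]
opening: 0.327
gripper_force: 61.5
```

Hole 2 is caked as well, with the same stop at 0.122. Now hole 3.

>>> send_rows:
  commands:
    - [0,0,-0.08,0,0,0,0]
    - [0,0,-0.2,0,0,0,0]
    - [0,0,-0.3,0,0,0,0]
    - [0,0,-0.3,0,0,0,0]
    - [0,0,-0.3,0,0,0,0]
    - [0,0,-0.1,0,0,0,0]
    - [0,0,0,0,0,0,0]
    - [0,0,0,0,0,0,0]

```text
t: 21.45
tool_pos: [0.4972, 0.1949, 0.1835]
orientation: [-3.141, 0.0, 1.457]
wrist_force: [0.5, 0.5, -0.6]
opening: 0.327
gripper_force: 59.6
```

>>> send_rows:
  commands:
    - [0.2,0,0,0,0,0,0]
    - [0.3,0,0,0,0,0,0]
    - [0.3,0,0,0,0,0,0]
    - [0.16,0,0,0,0,0,0]
    - [0,0,0,0,0,0,0]
    - [0,0,0,0,0,0,0]
    - [0,0,0,0,0,0,0]

```text
t: 22.15
tool_pos: [0.5026, 0.2424, 0.1838]
orientation: [-3.142, 0.0, 1.457]
wrist_force: [0.3, 0.5, -0.8]
opening: 0.324
gripper_force: 59.6
```

```bash
python3 go.py .5027 .2425 .16 83.46
```

```text
now [0.5026 0.2424 0.1838] [-1.7999e+02  1.0000e-02  8.3470e+01] F [ 0.3  0.5 -0.8] op 0.324 t 22.15
turn units [-0.0001  0.0001  0.0001]
shift units (cur axes) [0.003 0.001 0.476] (target axes) [0.003 0.001 0.476]
```

>>> send_rows:
  commands:
    - [0,0,0.1,0,0,0,0]
    - [0,0,0.1,0,0,0,0]
    - [0,0,0.1,0,0,0,0]
    - [0,0,0.1,0,0,0,0]
    - [0,0,0,0,0,0,0]

```text
t: 22.65
tool_pos: [0.5023, 0.2423, 0.1627]
orientation: [-3.14, 0.001, 1.457]
wrist_force: [-0.2, -0.1, -1.3]
opening: 0.322
gripper_force: 59.6
```

>>> send_rows:
  commands:
    - [0,0,0.1,0,0,0,0]
    - [0,0,0.1,0,0,0,0]
    - [0,0,0.1,0,0,0,0]
    - [0,0,0.1,0,0,0,0]
    - [0,0,0.1,0,0,0,0]
    - [0,0,0.1,0,0,0,0]
    - [0,0,0.1,0,0,0,0]
    - [0,0,0,0,0,0,0]

```text
t: 23.45
tool_pos: [0.5024, 0.2425, 0.1279]
orientation: [-3.141, 0.001, 1.457]
wrist_force: [0.4, 0.2, -1.2]
opening: 0.323
gripper_force: 59.6
```

>>> send_rows:
  commands:
    - [0,0,0.05,0,0,0,0]
    - [0,0,0.05,0,0,0,0]
    - [0,0,0.05,0,0,0,0]
    - [0,0,0.05,0,0,0,0]
    - [0,0,0,0,0,0,0]

```text
t: 23.95
tool_pos: [0.5025, 0.2425, 0.1184]
orientation: [-3.141, 0.0, 1.457]
wrist_force: [0.2, -0.1, -1.7]
opening: 0.325
gripper_force: 59.6
```

Now it's past 0.122 with no force, so hole 3 is the clear one. I'll continue down to about 0.100.

>>> send_rows:
  commands:
    - [0,0,0.08,0,0,0,0]
    - [0,0,0.08,0,0,0,0]
    - [0,0,0.08,0,0,0,0]
    - [0,0,0.06,0,0,0,0]
    - [0,0,0,0,0,0,0]

```text
t: 24.45
tool_pos: [0.5024, 0.2425, 0.1031]
orientation: [-3.141, 0.001, 1.457]
wrist_force: [-0.1, -0.4, -1.0]
opening: 0.323
gripper_force: 59.6
```

>>> send_rows:
  commands:
    - [0,0,0.04,0,0,0,0]
    - [0,0,0.03,0,0,0,0]
    - [0,0,0,0,0,0,0]

```text
t: 24.75
tool_pos: [0.5027, 0.2426, 0.1004]
orientation: [3.141, -0.0, 1.457]
wrist_force: [0.3, -0.8, -0.9]
opening: 0.332
gripper_force: 59.7
```

>>> send_rows:
  commands:
    - [0,0,0,0,0,0,0.45]
    - [0,0,0,0,0,0,0.6]
    - [0,0,0,0,0,0,0.8]
    - [0,0,0,0,0,0,0.9]
    - [0,0,0,0,0,0,0.9]
    - [0,0,0,0,0,0,0.9]

```text
t: 25.35
tool_pos: [0.5027, 0.2426, 0.1003]
orientation: [3.142, -0.0, 1.457]
wrist_force: [-1.0, 0.5, 0.9]
opening: 0.899
gripper_force: 0.0
```

>>> send_rows:
  commands:
    - [0,0,-0.2,0,0,0,0.9]
    - [0,0,-0.4,0,0,0,0.9]
    - [0,0,-0.6,0,0,0,0.9]
    - [0,0,-0.6,0,0,0,0.9]
    - [0,0,-0.6,0,0,0,0.9]
    - [0,0,-0.2,0,0,0,0.9]
    - [0,0,0,0,0,0,0.9]

```text
t: 26.05
tool_pos: [0.5033, 0.2429, 0.2322]
orientation: [3.139, -0.002, 1.457]
wrist_force: [-0.2, -0.2, 0.8]
opening: 0.898
gripper_force: 0.0
```

>>> send_rows:
  commands:
    - [-0.4,0,0,0,0,0,0.9]
    - [-0.6,0,0,0,0,0,0.9]
    - [-0.6,0,0,0,0,0,0.9]
    - [-0.6,0,0,0,0,0,0.9]
    - [-0.6,0,0,0,0,0,0.9]
    - [-0.6,0,0,0,0,0,0.9]
    - [-0.4,0,0,0,0,0,0.9]
    - [0,0,0,0,0,0,0.9]
    - [0,0,0,0,0,0,0.9]

```text
t: 26.95
tool_pos: [0.4809, 0.0538, 0.2293]
orientation: [-3.14, 0.0, 1.456]
wrist_force: [-0.5, 0.9, -0.2]
opening: 0.898
gripper_force: 0.0
```

```bash
python3 - <<'E'
from h import *
im,d=cams.grab_frame("top");P=cloud("top",d).reshape(-1,3)
for c in [(.503,.241),(.5086,.2886)]:
    s=P[(np.hypot(P[:,0]-c[0],P[:,1]-c[1])<.022)&(P[:,2]>.125)&(P[:,2]<.18)]
    print(len(s),cv2.minEnclosingCircle((s[:,:2]*1000).astype(np.float32)),np.median(s[:,2]))
s=P[(abs(P[:,0]-.503)<.06)&(abs(P[:,1]+.196)<.1)&(P[:,2]>.014)&(P[:,2]<.03)]
print(len(s),cv2.minAreaRect((s[:,:2]*1000).astype(np.float32)),np.median(s[:,2]))
im,d=cams.grab_frame("scene");cv2.imwrite("pics/end.png",im[...,::-1]);print(robot.sense()["t"])
E
```

```text
0 ((0.0, 0.0), 0.0) nan
0 ((0.0, 0.0), 0.0) nan
1025 ((504.87762451171875, -196.01043701171875), (129.60354614257812, 37.94532775878906), 85.1611557006836) 0.01859221455282467
27.05
  return _methods._mean(a, axis=axis, dtype=dtype,
  ret = ret.dtype.type(ret / rcount)
```

View pics/end.png

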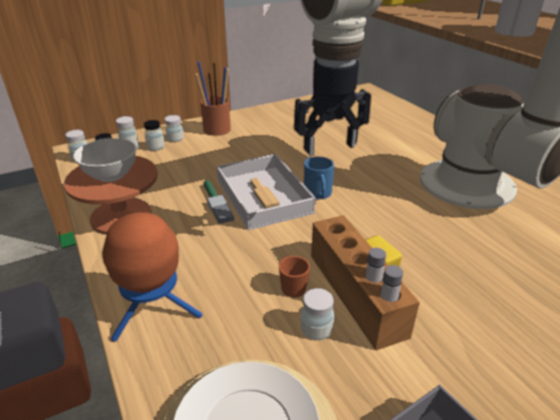

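The vial stands at (376,264) beside its neighbour at (392,282), both showing about the same height. The paddle is in the tray at (264,192). I'll check the height with depth, then hand in if it holds.

```bash
python3 - <<'E'
from h import *
im,d=cams.grab_frame("scene");P=cloud("scene",d).reshape(-1,3);z=[]
for c in [(.503,.241),(.5086,.2886)]:
    s=P[(np.hypot(P[:,0]-c[0],P[:,1]-c[1])<.02)&(P[:,2]>.1)&(P[:,2]<.2)]
    z.append(np.percentile(s[:,2],97)); print(len(s),z[-1])
if abs(z[0]-z[1])<.005: print(robot.close_job())
E
```

```text
456 0.14080975754357605
506 0.140802448377452
the job is handed in; nothing more can be done
None
```

The job is handed in: the paddle lies in the tray, and the proud vial now stands fully home in the hole at y = +48 mm, the only clear one of the three, with its top at the same measured height (0.141 m) as its neighbour; no verdict came back.

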